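# Push two shim squares home in the feeder chute

### The job

Push the two large shim squares along the cart top through the cast funnel into its chute, one behind the other, until the first is up against the chute's end stop and the second is up against the first. Only push them with the fingertips, never pick them up or tip them; leave the small shim square and everything else where it is, and finish with the arm clear of everything.

Things in the scene. Friction and masses are not known exactly. Their poses are not given: they have to be found in the camera images.
- feeder: dark cast feeder fixed to the cart top: funnel narrowing into a straight chute, open above, cart top as floor; walls 22 mm high, 12 thick. Origin on the cart top at the throat (middle of the chute's open end); x along the chute to its closed end, z up. Chute 54 mm wide, 96 long: two large shims home stand 4 mm out of it. Funnel 54 mm wide at the throat, 130 at its mouth (x = -0.07)
- stop (a point): middle of the chute's end stop face, at cart top level (feeder x = 0.096, y = 0); same axes as the feeder
- shim_a: blued steel shim square (one of two alike), 50 x 50 mm, 12 mm thick, about 0.23 kg, lying flat on the cart top; origin at the centre of its underside, x and y along its edges, z up
- shim_b: blued steel shim square (one of two alike), 50 x 50 mm, 12 mm thick, about 0.23 kg, lying flat on the cart top; origin at the centre of its underside, x and y along its edges, z up
- shim_small: the small blued steel shim square, 36 x 36 mm, 12 mm thick, the odd one of the three; not to be moved; origin at the centre of its underside
- pin: brass locating pin standing upright beside the chute, 42 mm tall, foot 26 mm across; not to be moved; origin at the centre of its foot
- collar: white PTFE collar lying beside the chute, 40 mm across, 16 mm tall; not to be moved; origin at the centre of its underside
- probe: matte black hall probe housing, 85 x 36 x 26 mm with a flat tongue at one end, behind the shims; not to be moved; origin at the centre of its underside
- driver: screwdriver lying beyond the closed end of the chute; not to be moved
- jar: small jar with a white lid, 52 mm across, 60 mm tall, beyond the closed end of the chute; not to be moved; origin at the centre of its underside
Things that resemble listed ones, but are neither listed nor needed, are in the scene too. Leave any red look-alike of the feeder alone. What is shaped like the shim_b but red is not meant.

How it is judged:
By the outcome, as a careful person would: the job done as asked, in the order asked, and still so for the second after the job is handed in, with the robot touching nothing.
It also fails if it takes over 67 s, if anything falls off the work surface, if the arm or the gripper's body presses on something with over 40 N, if the wrist force passes 120 N, or if a joint passes its speed limit or range.

### The arm

A 6-joint arm with a two-finger parallel gripper is mounted at the origin on the work surface. World frame = base frame: x ahead of the robot, y to its left, z up, the work surface at z = 0. Lengths are in mm, angles in rad, forces in N, time in s.
With the tool pointing down it reaches from about 350 to 975 mm from the base axis. Payload 7.1 kg.
Tool frame: the origin (TCP) lies between the finger pads; the fingertips stand 8 mm ahead of it and the grasp point (between the pads) lies 11 mm behind it (ctrl.tips_ahead is the distance from the TCP to the fingertips, in mm); y points along the fingers, z is the direction in which the jaws open and shut, and the axes are right-handed (so a half turn about y gives the same grasp; the last joint's range is limited). The gripper opens to 88 mm and grips with 3 to 60 N. Pads are 20 mm wide; open, the fingers measure 115 mm over their backs; the gripper's body (75 mm by 178 mm) begins 61 mm behind the grasp point.
Start: joints at [1.211, 0.423, 1.63, -0, 1.089, -0.019], TCP at [208.869, 589.049, 230.675] pointing down, gripper open.
Joint ranges: [-3, 3], [-0.9, 2.11], [0.09, 2.58], [-1.31, 4.45], [0.11, 2.69], [-2.54, 2.54]. Speed limits (rad/s): [2.39, 2.39, 3.01, 3.14, 3.14, 3.14].

### API

Orientations are given as a rotation vector (axis times angle).
In Python, from workcell import ctrl gives the robot as it stands.
- The arm moves only by the shell command python3 -m creep 'ROWS'. ROWS is JSON, a list of rows, each an object of numbers: "tx", "ty", "tz": the shift along the world's x, y, z in mm; "rx", "ry", "rz": the turn, a rotation vector about the world's x, y, z in rad; "fingers": the closure in counts, from 0 (fully open) to 255 (shut). A call has 1 to 10 rows; each row is the pose to reach, as a shift and turn from the pose commanded when the call began; what a row does not reach only later rows make up. A row lasts 1/8 s, in which the tool goes at most 62.5 mm and 10.7 degrees, less where a joint would pass 70% of its speed; a pose out of reach is approached as far as the arm can. A call with a gripper value outside its range is refused whole. The fingers move at their own pace and stop on an object; the grip force is fixed at half the most. Time passes only in rows, so rows that repeat a pose let the fingers close. It gives the time, the measured TCP pose, the force and the opening at its end, in the units of the state.
- ctrl.get_obs(): the state, without advancing time (a new reading comes with each control period).
- ctrl.get_image(name): name is "scene" or "top" or "wrist"; returns a dict with "pixels" (400x640x3 uint8, blue, green, red), "intrinsics" (3x3 intrinsics, pixels), "rvec" (rotation vector, rad) and "tvec" (3), from world to camera coordinates, as OpenCV has them. Camera axes: x right, y down, z forward; pixel columns grow to the right and rows downward; lengths in mm; the calibration is good to about 2 mm. A picture is of the moment at which its call begins. There is no depth.
- ctrl.close_job(): hands the job in, once; it reports no verdict.
The state is a dict: "t": time; "qpos": joint angles; "qvel": joint speeds; "joint_torque": joint torques, N m; "ee_pos": TCP position; "orientation": TCP orientation; "ft_force": force on the tool from outside, world axes, zero at the start; "moment": the same for the moment, N m; "width": finger opening in mm.
Only numpy, scipy, OpenCV 4.12 (cv2) and the standard library are available. Lean on these libraries where they do the work, as an engineer would, in place of code of your own. Each camera call takes 0.05 s, during which the arm holds its last target.

## Working session

There is one attempt and no reset: what is moved stays moved. The work goes in short steps, Python scripts to look and compute and a shell command to move; the robot and the scene stay as the last step left them, time stands still between calls to the robot, and variables do not carry over. Pictures are saved under pics/ and viewed, and the job is handed in when it is done.

```bash
mkdir -p pics; ls; python3 - <<'E'
from workcell import ctrl
import cv2
o=ctrl.get_obs();print({k:o[k] for k in('t','ee_pos','orientation','width','ft_force')})
for n in("top","scene"):
    d=ctrl.get_image(n);cv2.imwrite(f"pics/{n}0.png",d["pixels"]);print(n,d["intrinsics"],d["rvec"],d["tvec"])
    import pickle;pickle.dump(d,open(n+"0.pkl","wb"))
E
```

```text
pics
{'t': 0.0, 'ee_pos': array([208.66341886, 588.56267366, 229.91742459]), 'orientation': array([-1.55570246,  0.26767193, -0.2672255 ]), 'width': 87.7414185834622, 'ft_force': array([0.3458354 , 0.27484413, 0.10049662])}
top [[363.48859132   0.         321.85466832]
 [  0.         363.48859132 200.30025832]
 [  0.           0.           1.        ]] [ 2.13239564 -2.17892691  0.14940139] [  6.00789758 485.59629411 896.56114094]
scene [[377.87110758   0.         319.41018564]
 [  0.         377.87110758 199.24800442]
 [  0.           0.           1.        ]] [ 1.36787336  2.00986831 -0.97274612] [ 161.09958852 -216.30667035 1334.40998342]
```

View pics/top0.png

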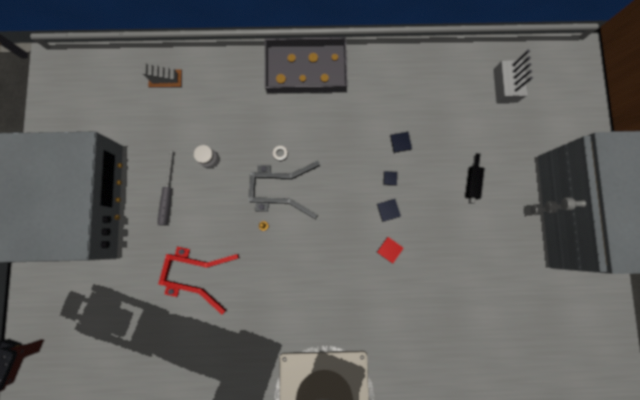

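View pics/scene0.png

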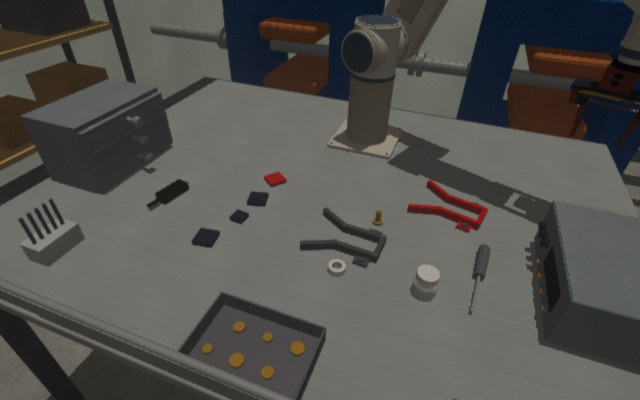

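The top view shows the dark feeder (throat about 290,188; funnel mouth towards the right, about 317), with its chute closed at x≈252. The candidates for the large shims are dark (401,142), dark (388,210), the smaller dark one (390,178) and a red one (390,250). The red feeder at (200,280) is a look-alike. By the description I choose the dark ones at (401,142) and (388,210), and the dark feeder. I'll measure these and check them in one close crop.

```bash
cat > h.py <<'E'
import numpy as np,cv2,pickle
def cam(d):
    R=cv2.Rodrigues(np.array(d["rvec"],float))[0];t=np.array(d["tvec"],float).ravel();return np.array(d["intrinsics"]),R,t
def ray(d,uv,z):
    K,R,t=cam(d);uv=np.atleast_2d(np.array(uv,float));p=np.c_[uv,np.ones(len(uv))]@np.linalg.inv(K).T@R
    c=-R.T@t;s=(z-c[2])/p[:,2];return c+s[:,None]*p
def proj(d,P):
    K,R,t=cam(d);q=(np.atleast_2d(P)@R.T+t)@K.T;return q[:,:2]/q[:,2:]
def shims(d,z=12,amin=60,vmax=75):
    im=d["pixels"];hsv=cv2.cvtColor(im,cv2.COLOR_BGR2HSV)
    m=((im.max(2)<vmax)).astype(np.uint8)
    out=[]
    for c in cv2.findContours(m,cv2.RETR_EXTERNAL,cv2.CHAIN_APPROX_NONE)[0]:
        if cv2.contourArea(c)<amin: continue
        W=ray(d,c[:,0,:],z)[:,:2].astype(np.float32)
        r=cv2.minAreaRect(W);out.append((c[:,0].mean(0).round(),r))
    return out
E
python3 - <<'E'
from h import *
d=pickle.load(open("top0.pkl","rb"))
im=d["pixels"]
print(im[142,401],im[178,390],im[210,388],im[188,252],im[100,200],im[180,475])
for u,r in shims(d): print(u,np.round(r[0]),np.round(r[1]),round(r[2],1))
c=im[120:270,230:500];cv2.imwrite("pics/c0.png",cv2.resize(c,None,fx=2.9,fy=2.9,interpolation=cv2.INTER_CUBIC))
E
```

```text
[48 36 33] [56 44 41] [63 50 48] [82 83 82] [118 122 123] [13 12 12]
[325. 388.] [35. -4.] [139.  69.] 88.6
[173. 340.] [138. 392.] [550. 173.] 72.1
[637. 306.] [ 200. -788.] [ 20. 172.] 82.2
[  9. 327.] [197. 750.] [311. 105.] 5.4
[388. 210.] [ 460. -177.] [46. 47.] 16.0
[168. 204.] [488. 395.] [ 15. 108.] 84.2
[390. 178.] [ 544. -185.] [32. 33.] 87.5
[475. 178.] [ 543. -410.] [ 42. 129.] 79.0
[565. 209.] [ 467. -620.] [354. 180.] 0.4
[601. 203.] [ 470. -734.] [ 15. 365.] 89.7
[108. 201.] [516. 549.] [ 96. 333.] 90.0
[401. 142.] [ 641. -218.] [49. 50.] 9.3
[162.  77.] [839. 427.] [89. 34.] 86.8
[503.  88.] [ 792. -501.] [114.  66.] 28.2
[313.  41.] [866. -11.] [1800.  384.] 88.9
```

View pics/c0.png

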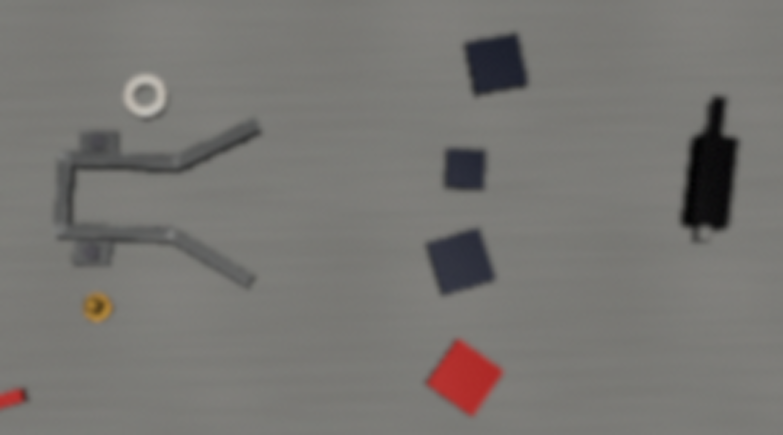

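```bash
python3 - <<'E'
from h import *
from workcell import ctrl
d=pickle.load(open("top0.pkl","rb"));im=d["pixels"]
m=((im.max(2)<100)&(im.max(2).astype(int)-im.min(2)<15)).astype(np.uint8);
m[:120]=0;m[270:]=0
for c in cv2.findContours(m,cv2.RETR_EXTERNAL,cv2.CHAIN_APPROX_NONE)[0]:
    if cv2.contourArea(c)<100:continue
    x,y,w,h=cv2.boundingRect(c)
    if 230<x<330:
        a=cv2.approxPolyDP(c,2,True)[:,0];
        for u,p in zip(a,ray(d,a,22)):print(u,p.round())
w=ctrl.get_image("wrist");cv2.imwrite("pics/w0.png",w["pixels"])
K,R,t=cam(w);print(K[0,0],"cam",-R.T@t,"fwd",R[2],"right",R[0])
o=ctrl.get_obs();T=cv2.Rodrigues(o["orientation"])[0];print(T.round(3),o["ee_pos"])
E
```

```text
[318 162] [588.   3.  22.]
[295 171] [566.  64.  22.]
[291 177] [550.  74.  22.]
[287 173] [561.  85.  22.]
[272 174] [559. 124.  22.]
[269 165] [583. 132.  22.]
[258 166] [581. 160.  22.]
[258 170] [570. 160.  22.]
[250 176] [555. 181.  22.]
[249 195] [505. 183.  22.]
[253 198] [497. 173.  22.]
[250 202] [486. 181.  22.]
[255 202] [486. 168.  22.]
[257 206] [476. 163.  22.]
[255 210] [465. 168.  22.]
[266 211] [462. 140.  22.]
[270 203] [483. 129.  22.]
[288 203] [482.  83.  22.]
[315 218] [442.  14.  22.]
[317 215] [449.   9.  22.]
[312 216] [447.  22.  22.]
[293 201] [487.  70.  22.]
[287 203] [482.  85.  22.]
[284 198] [495.  93.  22.]
[256 197] [499. 165.  22.]
[255 184] [533. 168.  22.]
[257 178] [549. 163.  22.]
[295 178] [547.  64.  22.]
[319 166] [578.   1.  22.]
333.36555630929337 cam [143.73418311 612.05271273 383.92876694] fwd [ 0.24044346 -0.08622977 -0.96682541] right [ 0.33400342  0.94257133 -0.00100201]
[[ 0.942 -0.     0.334]
 [-0.334 -0.001  0.942]
 [-0.    -1.    -0.001]] [208.7394969  588.65001024 230.10437905]
```

View pics/w0.png

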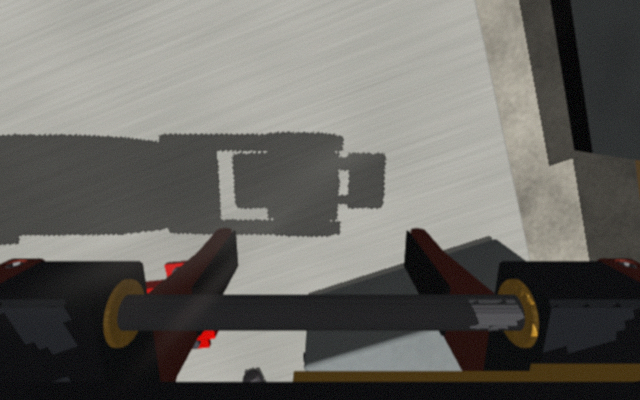

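The crop confirms two 50 mm dark squares at (641,-218) and (460,-177), the small one at (544,-185), and the feeder axis roughly along +y. The wrist view shows bench, the arm's shadow and part of the red feeder below the fingers. Next I move to a closer wrist view of the feeder.

```bash
python3 -m creep '[{"tx":40,"ty":-48,"rz":-0.16},{"tx":80,"ty":-97,"rz":-0.33},{"tx":120,"ty":-145,"rz":-0.49},{"tx":160,"ty":-194,"rz":-0.65},{"tx":200,"ty":-243,"rz":-0.82},{"tx":240,"ty":-291,"rz":-0.98},{"tx":280,"ty":-340,"rz":-1.14},{"tx":311,"ty":-388,"rz":-1.30},{"tx":311,"ty":-388,"rz":-1.30}]'
python3 - <<'E'
from h import *
from workcell import ctrl
w=ctrl.get_image("wrist");cv2.imwrite("pics/w1.png",w["pixels"]);pickle.dump(w,open("w1.pkl","wb"))
E
```

```text
schema error: expected keys tx, ty, tz, rx, ry, rz, fingers
```

View pics/w1.png

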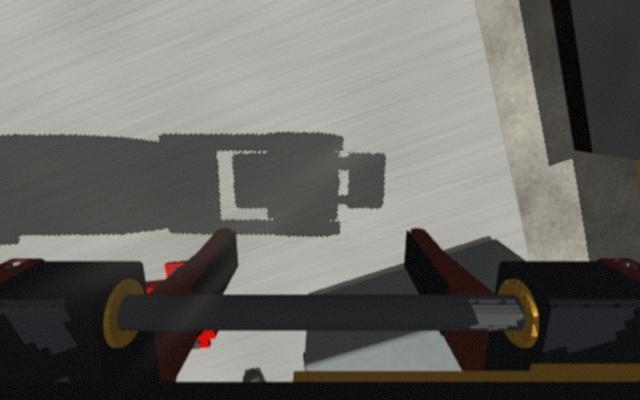

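The view hasn't changed, so the call was refused: every row needs all the keys.

```bash
python3 -m creep '[{"tx":40,"ty":-48,"tz":0,"rx":0,"ry":0,"rz":-0.16,"fingers":0},{"tx":80,"ty":-97,"tz":0,"rx":0,"ry":0,"rz":-0.33,"fingers":0},{"tx":120,"ty":-145,"tz":0,"rx":0,"ry":0,"rz":-0.49,"fingers":0},{"tx":160,"ty":-194,"tz":0,"rx":0,"ry":0,"rz":-0.65,"fingers":0},{"tx":200,"ty":-243,"tz":0,"rx":0,"ry":0,"rz":-0.82,"fingers":0},{"tx":240,"ty":-291,"tz":0,"rx":0,"ry":0,"rz":-0.98,"fingers":0},{"tx":280,"ty":-340,"tz":0,"rx":0,"ry":0,"rz":-1.14,"fingers":0},{"tx":311,"ty":-388,"tz":0,"rx":0,"ry":0,"rz":-1.30,"fingers":0},{"tx":311,"ty":-388,"tz":0,"rx":0,"ry":0,"rz":-1.30,"fingers":0}]'
python3 - <<'E'
from h import *
from workcell import ctrl
w=ctrl.get_image("wrist");cv2.imwrite("pics/w1.png",w["pixels"]);pickle.dump(w,open("w1.pkl","wb"))
E
```

```text
t: 1.32
ee_pos: [521.6, 197.9, 230.6]
orientation: [-1.172, 1.265, -1.265]
ft_force: [0.3, 0.2, 0.5]
width: 87.8
```

View pics/w1.png

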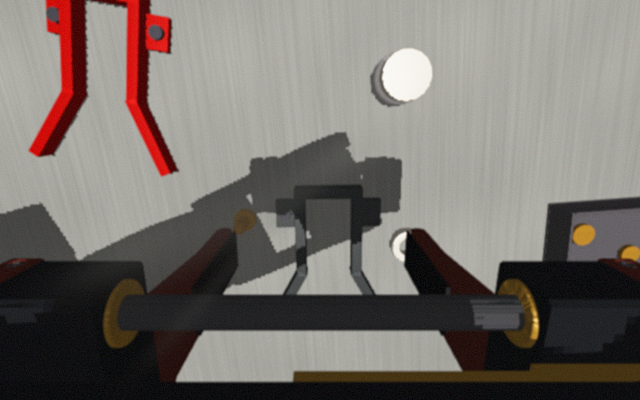

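The wrist view looks towards +y, with the jar at (407,75) and the feeder's stop end at (330,195), partly behind the gripper. I'll back off in −y to see all of the feeder.

```bash
python3 -m creep '[{"tx":0,"ty":-60,"tz":0,"rx":0,"ry":0,"rz":0,"fingers":0},{"tx":0,"ty":-120,"tz":0,"rx":0,"ry":0,"rz":0,"fingers":0},{"tx":0,"ty":-180,"tz":0,"rx":0,"ry":0,"rz":0,"fingers":0},{"tx":0,"ty":-200,"tz":0,"rx":0,"ry":0,"rz":0,"fingers":0},{"tx":0,"ty":-200,"tz":0,"rx":0,"ry":0,"rz":0,"fingers":0}]'
python3 - <<'E'
from h import *
from workcell import ctrl
w=ctrl.get_image("wrist");cv2.imwrite("pics/w2.png",w["pixels"]);pickle.dump(w,open("w2.pkl","wb"))
E
```

```text
t: 2.0
ee_pos: [519.5, 1.4, 230.6]
orientation: [-1.175, 1.261, -1.26]
ft_force: [0.3, 1.4, -1.0]
width: 87.8
```

View pics/w2.png

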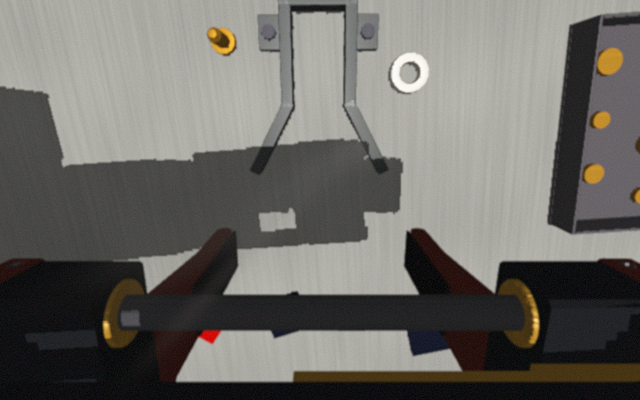

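```bash
python3 -m creep '[{"tx":-10,"ty":-60,"tz":0,"rx":0,"ry":0,"rz":0,"fingers":0},{"tx":-20,"ty":-120,"tz":0,"rx":0,"ry":0,"rz":0,"fingers":0},{"tx":-30,"ty":-180,"tz":0,"rx":0,"ry":0,"rz":0,"fingers":0},{"tx":-30,"ty":-240,"tz":0,"rx":0,"ry":0,"rz":0,"fingers":0},{"tx":-30,"ty":-300,"tz":0,"rx":0,"ry":0,"rz":0,"fingers":0},{"tx":-30,"ty":-340,"tz":0,"rx":0,"ry":0,"rz":0,"fingers":0},{"tx":-30,"ty":-340,"tz":0,"rx":0,"ry":0,"rz":0,"fingers":0}]'
python3 - <<'E'
from h import *
from workcell import ctrl
w=ctrl.get_image("wrist");cv2.imwrite("pics/w3.png",w["pixels"]);pickle.dump(w,open("w3.pkl","wb"))
E
```

```text
t: 2.92
ee_pos: [490.9, -339.5, 230.4]
orientation: [-1.175, 1.26, -1.261]
ft_force: [0.7, 0.4, -1.1]
width: 87.9
```

View pics/w3.png

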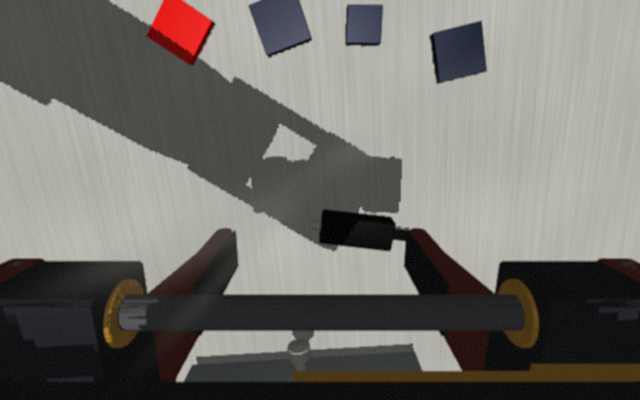

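w2 shows the whole feeder in view: mouth tips near (258,170) and (382,168), throat near (292,105) and (347,105), stop bar at row ~8. w3 shows the four squares: red (182,30), large (280,25), small (364,24), large (458,52). I'll zoom in on w2 for edge points.

```bash
python3 - <<'E'
from h import *
d=pickle.load(open("w2.pkl","rb"));im=d["pixels"]
cv2.imwrite("pics/c2.png",cv2.resize(im[0:185,240:400],None,fx=3.2,fy=3.2,interpolation=cv2.INTER_CUBIC))
d=pickle.load(open("w3.pkl","rb"))
for v in (70,85):
  for u,r in shims(d,vmax=v,amin=300): 
    if u[1]<100:print(v,u,np.round(r[0],1),np.round(r[1],1),round(r[2],1))
im=d["pixels"];b=im[20,280];print(b,im[24,364],im[110,40],im[100,600])
E
```

```text
70 [461.  52.] [ 647.1 -221.1] [42.1 47.7] 9.1
85 [458.  52.] [ 642.2 -221.9] [52.6 48.4] 9.6
[95 76 72] [94 72 70] [172 180 179] [166 175 174]
```

View pics/c2.png

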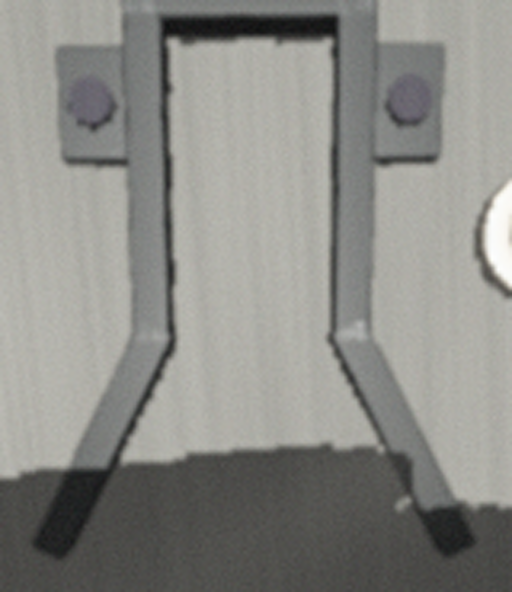

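```bash
python3 - <<'E'
from h import *
d=pickle.load(open("w2.pkl","rb"))
c=np.array([[161,17],[340,17],[168,336],[333,332],[66,558],[445,555],[35,545],[472,543]])/3.2+[240,0]
P=ray(d,c,22);print(P.round(1)[:,:2])
for i,j in((0,1),(2,3),(4,5),(6,7)):print(np.linalg.norm(P[i]-P[j]).round(1),((P[i]+P[j])/2).round(1), np.degrees(np.arctan2(P[i,1]-P[j,1],P[j,0]-P[i,0])))
top=pickle.load(open("top0.pkl","rb"));print("in top px",proj(top,P).round(1).tolist())
im=pickle.load(open("w3.pkl","rb"));
for nm,z in(("w3",12),):
  hsv=cv2.cvtColor(im["pixels"],cv2.COLOR_BGR2HSV);m=((hsv[...,1]>45)&(hsv[...,0]>95)&(hsv[...,0]<130)&(hsv[...,2]<120)).astype(np.uint8);m[100:]=0
  for k in cv2.findContours(m,cv2.RETR_EXTERNAL,cv2.CHAIN_APPROX_NONE)[0]:
    if cv2.contourArea(k)<200:continue
    r=cv2.minAreaRect(ray(im,k[:,0],12)[:,:2].astype(np.float32));print(k[:,0].mean(0).round(),np.round(r[0],1),np.round(r[1],1),round(r[2],1))
E
```

```text
[[ 5.022e+02  1.722e+02]
 [ 5.567e+02  1.684e+02]
 [ 4.958e+02  7.880e+01]
 [ 5.498e+02  7.630e+01]
 [ 4.540e+02  7.800e+00]
 [ 5.844e+02 -2.000e-01]
 [ 4.439e+02  1.310e+01]
 [ 5.938e+02  3.300e+00]]
54.6 [529.4 170.3  22. ] 3.9854121952695807
54.0 [522.8  77.6  22. ] 2.646892336395449
130.7 [519.2   3.8  22. ] 3.5215845143211304
150.2 [518.9   8.2  22. ] 3.7164987327192076
in top px [[253.4, 195.9], [254.9, 175.2], [289.5, 197.6], [290.3, 177.1], [317.3, 213.1], [319.4, 163.4], [315.4, 217.1], [318.0, 160.0]]
[459.  51.] [ 642.7 -221.7] [51.  47.9] 9.1
[364.  24.] [ 545.9 -189.3] [35.1 34.3] 86.0
[280.  24.] [ 461.5 -180.7] [47.8 49.7] 15.4
```

The feeder checks out: inner widths 54.6, 54.0 and 130.7 against 54, 54 and 130, and length 166.8 against 166. The throat is at about (523.3,74), the stop at about (529.3,170), and the axis leans 3.6° from +y towards +x. The shims also agree between views: A (461,-180), B (642,-221), small (545,-188). I'll go down behind A.

```bash
python3 -m creep '[{"tx":-11,"ty":33,"tz":-40,"rx":0,"ry":0,"rz":0,"fingers":205},{"tx":-22,"ty":66,"tz":-80,"rx":0,"ry":0,"rz":0,"fingers":205},{"tx":-33,"ty":99,"tz":-130,"rx":0,"ry":0,"rz":0,"fingers":205},{"tx":-33,"ty":99,"tz":-180,"rx":0,"ry":0,"rz":0,"fingers":205},{"tx":-33,"ty":99,"tz":-205,"rx":0,"ry":0,"rz":0,"fingers":205},{"tx":-33,"ty":99,"tz":-217,"rx":0,"ry":0,"rz":0,"fingers":205},{"tx":-33,"ty":99,"tz":-217,"rx":0,"ry":0,"rz":0,"fingers":205}]'
python3 - <<'E'
from h import *
from workcell import ctrl
w=ctrl.get_image("wrist");cv2.imwrite("pics/w4.png",w["pixels"]);pickle.dump(w,open("w4.pkl","wb"))
E
```

```text
t: 3.85
ee_pos: [457.0, -238.7, 13.6]
orientation: [-1.176, 1.26, -1.259]
ft_force: [-0.0, -0.7, 0.1]
width: 21.0
```

View pics/w4.png

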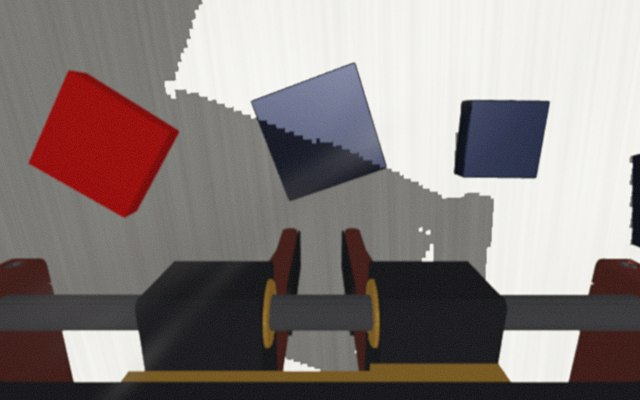

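The view shows shim A centred at (320,130), with the fingertips at (290,232) and (352,232) squarely behind it. The small shim at (505,140) is well clear. I'll push along the feeder axis.

```bash
python3 -m creep '[{"tx":1,"ty":14,"tz":0,"rx":0,"ry":0,"rz":0,"fingers":205},{"tx":2,"ty":26,"tz":0,"rx":0,"ry":0,"rz":0,"fingers":205},{"tx":2.5,"ty":40,"tz":0,"rx":0,"ry":0,"rz":0,"fingers":205},{"tx":3.5,"ty":55,"tz":0,"rx":0,"ry":0,"rz":0,"fingers":205},{"tx":4.5,"ty":70,"tz":0,"rx":0,"ry":0,"rz":0,"fingers":205},{"tx":5.5,"ty":85,"tz":0,"rx":0,"ry":0,"rz":0,"fingers":205},{"tx":6.5,"ty":100,"tz":0,"rx":0,"ry":0,"rz":0,"fingers":205},{"tx":7,"ty":112,"tz":0,"rx":0,"ry":0,"rz":0,"fingers":205},{"tx":7.5,"ty":120,"tz":0,"rx":0,"ry":0,"rz":0,"fingers":205},{"tx":7.5,"ty":120,"tz":0,"rx":0,"ry":0,"rz":0,"fingers":205}]'
python3 - <<'E'
from h import *
from workcell import ctrl
w=ctrl.get_image("wrist");cv2.imwrite("pics/w5.png",w["pixels"]);pickle.dump(w,open("w5.pkl","wb"))
E
```

```text
t: 5.15
ee_pos: [464.2, -119.3, 13.6]
orientation: [-1.176, 1.261, -1.26]
ft_force: [-0.6, 0.4, 0.2]
width: 17.3
```

View pics/w5.png

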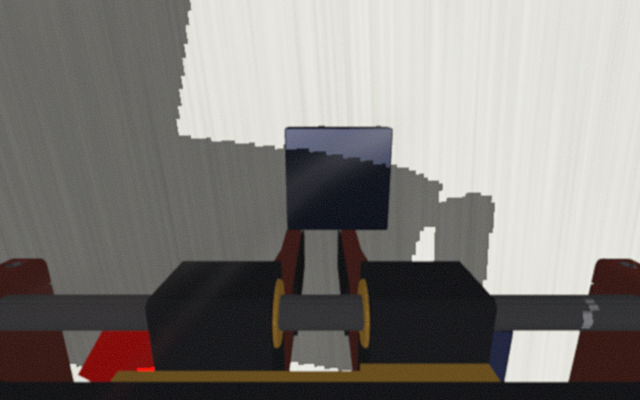

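Shim A is now flush and square to the tool, centred at (338,178). Next I measure it and work out the sideways push.

```bash
cat >> h.py <<'E'
O=np.array([523.3,74.]);ex=np.array([0.0625,0.998]);ey=np.array([-0.998,0.0625])
def F(p):
    p=np.asarray(p)[:2]-O;return np.array([p@ex,p@ey]).round(1)
def Wd(fx,fy): return (O+fx*ex+fy*ey).round(1)
def blue(d,z=12,amin=300,s=45):
    hsv=cv2.cvtColor(d["pixels"],cv2.COLOR_BGR2HSV);m=((hsv[...,1]>s)&(hsv[...,0]>95)&(hsv[...,0]<130)&(hsv[...,2]<170)).astype(np.uint8)
    m=cv2.morphologyEx(m,cv2.MORPH_OPEN,np.ones((3,3)))
    for k in cv2.findContours(m,cv2.RETR_EXTERNAL,cv2.CHAIN_APPROX_NONE)[0]:
        if cv2.contourArea(k)<amin:continue
        r=cv2.minAreaRect(ray(d,k[:,0],z)[:,:2].astype(np.float32));print("px",k[:,0].mean(0).round(),"W",np.round(r[0],1),"size",np.round(r[1],1),round(r[2],1),"F",F(r[0]))
E
python3 - <<'E'
from h import *
blue(pickle.load(open("w5.pkl","rb")))
print(F([464.2,-119.3]))
E
```

```text
px [500. 353.] W [ 557.9 -187.3] size [33.8 10.7] 86.1 F [-258.6  -50.9]
px [349. 191.] W [475.2 -85.3] size [42.  48.5] 86.1 F [-162.   38.]
px [323. 144.] W [470.5 -67.2] size [20.3 36.9] 88.0 F [-144.2   43.9]
[-196.6   46.9]
```

```bash
python3 - <<'E'
from h import *
d=pickle.load(open("w5.pkl","rb"))
P=ray(d,[[285,127],[392,128],[388,229],[289,230]],12);print([F(p) for p in P],F(P.mean(0)))
T=ray(d,[[277,232],[300,230],[341,230],[365,232]],5);print([F(p) for p in T])
E
```

```text
[array([-134. ,   62.2]), array([-134.8,   13.4]), array([-183.7,   13. ]), array([-183.9,   61.9])] [-159.1   37.6]
[array([-187.5,   68.9]), array([-186.5,   57. ]), array([-186.6,   35.8]), array([-187.8,   23.4])]
```

```bash
python3 -m creep '[{"tx":-0.6,"ty":-10,"tz":0,"rx":0,"ry":0,"rz":0,"fingers":255},{"tx":-20,"ty":-9,"tz":0,"rx":0,"ry":0,"rz":0,"fingers":255},{"tx":-40.5,"ty":-7.5,"tz":0,"rx":0,"ry":0,"rz":0,"fingers":255},{"tx":-37.6,"ty":39.4,"tz":0,"rx":0,"ry":0,"rz":0,"fingers":255},{"tx":-37.6,"ty":39.4,"tz":0,"rx":0,"ry":0,"rz":0,"fingers":255},{"tx":-25,"ty":38.6,"tz":0,"rx":0,"ry":0,"rz":0,"fingers":255},{"tx":-13,"ty":37.8,"tz":0,"rx":0,"ry":0,"rz":0,"fingers":255},{"tx":-1,"ty":37.1,"tz":0,"rx":0,"ry":0,"rz":0,"fingers":255},{"tx":9,"ty":36.5,"tz":0,"rx":0,"ry":0,"rz":0,"fingers":255},{"tx":11.7,"ty":36.3,"tz":0,"rx":0,"ry":0,"rz":0,"fingers":255}]'
python3 - <<'E'
from h import *
from workcell import ctrl
w=ctrl.get_image("wrist");cv2.imwrite("pics/w6.png",w["pixels"]);pickle.dump(w,open("w6.pkl","wb"))
o=ctrl.get_obs();print(F(o["ee_pos"]),o["width"])
E
```

```text
t: 6.45
ee_pos: [476.9, -83.9, 13.6]
orientation: [-1.175, 1.26, -1.261]
ft_force: [-1.5, -0.4, 1.4]
width: 0.7
[-160.4   36.5] 0.40825667058816656
```

View pics/w6.png

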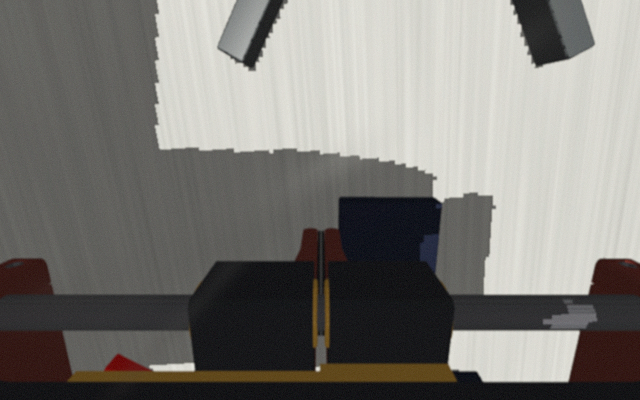

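Shim A is still square beside the closed fingers, its front edge running (339,197)–(442,198). The mouth tips are at (250,65) and (540,63). Checking its offset.

```bash
python3 - <<'E'
from h import *
d=pickle.load(open("w6.pkl","rb"))
P=ray(d,[[339,197],[442,198]],12);print([F(p) for p in P])
T=ray(d,[[250,68],[538,66]],0);print("tips base",[F(p) for p in T])
T=ray(d,[[218,46],[594,43]],22);print("tips outer top",[F(p) for p in T])
E
```

```text
[array([-131.1,   26.7]), array([-132.,  -23.])]
tips base [array([-71.2,  68.4]), array([-71.2, -67.2])]
tips outer top [array([-65.3,  76.5]), array([-65.3, -74.9])]
```

```bash
python3 -m creep '[{"tx":1.5,"ty":-0.1,"tz":0,"rx":0,"ry":0,"rz":0,"fingers":255},{"tx":1.5,"ty":-0.1,"tz":0,"rx":0,"ry":0,"rz":0,"fingers":255},{"tx":-14,"ty":0.9,"tz":0,"rx":0,"ry":0,"rz":0,"fingers":255},{"tx":-17,"ty":-47,"tz":0,"rx":0,"ry":0,"rz":0,"fingers":255},{"tx":-17,"ty":-47,"tz":0,"rx":0,"ry":0,"rz":0,"fingers":205},{"tx":32.9,"ty":-50.2,"tz":0,"rx":0,"ry":0,"rz":0,"fingers":205},{"tx":32.9,"ty":-50.2,"tz":0,"rx":0,"ry":0,"rz":0,"fingers":205}]'
python3 - <<'E'
from h import *
from workcell import ctrl
w=ctrl.get_image("wrist");cv2.imwrite("pics/w7.png",w["pixels"]);pickle.dump(w,open("w7.pkl","wb"))
o=ctrl.get_obs();print(F(o["ee_pos"]),o["width"])
E
```

```text
t: 7.38
ee_pos: [512.1, -133.9, 14.2]
orientation: [-1.173, 1.257, -1.263]
ft_force: [-0.1, 0.6, 0.9]
width: 17.1
[-207.7    0.8] 17.195928511106228
```

View pics/w7.png

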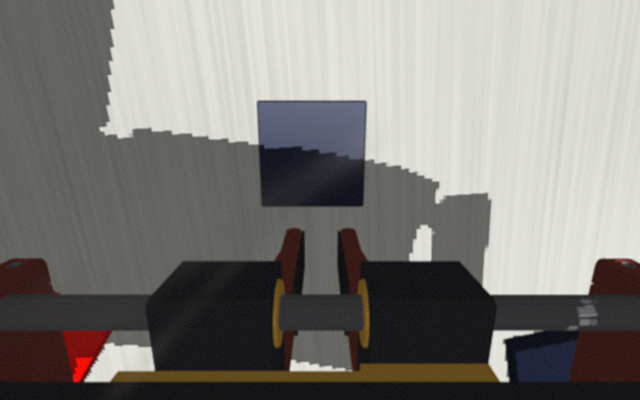

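```bash
python3 - <<'E'
from h import *
d=pickle.load(open("w7.pkl","rb"))
P=ray(d,[[258,101],[366,101],[363,206],[262,206]],12);print([F(p) for p in P],F(P.mean(0)))
T=ray(d,[[277,232],[363,232]],5);print([F(p) for p in T])
K,R,t=cam(d);print("cam",F(-R.T@t))
E
```

```text
[array([-134.1,   25.2]), array([-134.4,  -23.4]), array([-183.6,  -23.3]), array([-183.2,   25.9])] [-158.8    1.1]
[array([-199.3,   20.1]), array([-199.7,  -24.6])]
cam [-138.5   -2.2]
```

A is centred at fy≈+1 mm and square. I'll push it into the funnel, leaving its front about 25 mm short of the throat, then check.

```bash
python3 -m creep '[{"tx":1,"ty":14,"tz":0,"rx":0,"ry":0,"rz":0,"fingers":205},{"tx":2,"ty":29,"tz":0,"rx":0,"ry":0,"rz":0,"fingers":205},{"tx":3,"ty":44,"tz":0,"rx":0,"ry":0,"rz":0,"fingers":205},{"tx":4,"ty":59,"tz":0,"rx":0,"ry":0,"rz":0,"fingers":205},{"tx":5,"ty":74,"tz":0,"rx":0,"ry":0,"rz":0,"fingers":205},{"tx":6,"ty":89,"tz":0,"rx":0,"ry":0,"rz":0,"fingers":205},{"tx":7,"ty":104,"tz":0,"rx":0,"ry":0,"rz":0,"fingers":205},{"tx":8,"ty":114,"tz":0,"rx":0,"ry":0,"rz":0,"fingers":205},{"tx":8.5,"ty":120,"tz":0,"rx":0,"ry":0,"rz":0,"fingers":205},{"tx":8.5,"ty":120,"tz":0,"rx":0,"ry":0,"rz":0,"fingers":205}]'
python3 - <<'E'
from h import *
from workcell import ctrl
w=ctrl.get_image("wrist");cv2.imwrite("pics/w8.png",w["pixels"]);pickle.dump(w,open("w8.pkl","wb"))
o=ctrl.get_obs();print(F(o["ee_pos"]),o["width"])
E
```

```text
t: 8.68
ee_pos: [517.5, -13.5, 13.7]
orientation: [-1.175, 1.26, -1.26]
ft_force: [-0.4, -0.5, -0.5]
width: 17.2
[-88.    0.3] 17.150740091091006
```

View pics/w8.png

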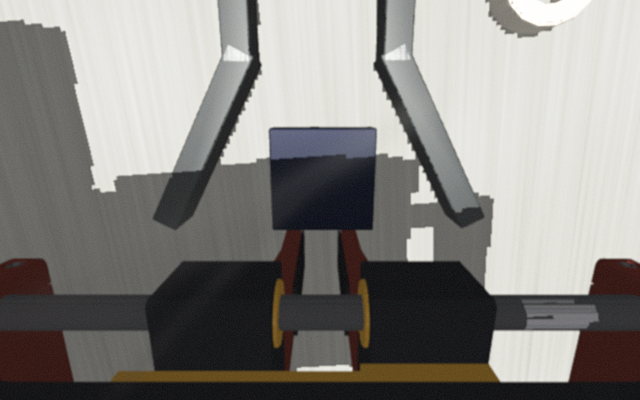

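```bash
python3 - <<'E'
from h import *
d=pickle.load(open("w8.pkl","rb"))
P=ray(d,[[270,128],[376,128],[373,229],[273,230]],12);print([F(p) for p in P],F(P.mean(0)))
print("throat base",[F(p) for p in ray(d,[[260,66],[375,67]],0)],"up",[F(p) for p in ray(d,[[257,5],[378,5]],0)])
print("throat top",[F(p) for p in ray(d,[[250,60],[386,60]],22)])
cv2.imwrite("pics/c8.png",cv2.resize(d["pixels"][0:240,200:440],None,fx=2.5,fy=2.5,interpolation=cv2.INTER_CUBIC))
E
```

```text
[array([-25.5,  22.4]), array([-25.9, -26. ]), array([-74.8, -26.3]), array([-75. ,  23.2])] [-50.3  -1.7]
throat base [array([ 2.5, 27.6]), array([  1.7, -26.5])] up [array([28.2, 27.6]), array([ 27.9, -26.9])]
throat top [array([ 2.1, 27.9]), array([  1.7, -27.5])]
```

View pics/c8.png

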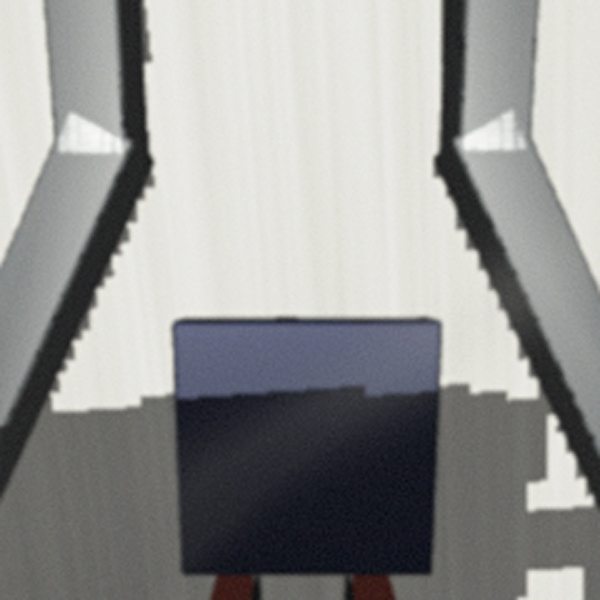

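The shim is offset −2.2 mm from the chute centre. Steering slightly to +fy while pushing corrects that. The friction cone easily covers the 6° direction.

```bash
python3 -m creep '[{"tx":-0.5,"ty":10,"tz":0,"rx":0,"ry":0,"rz":0,"fingers":205},{"tx":-1,"ty":20,"tz":0,"rx":0,"ry":0,"rz":0,"fingers":205},{"tx":-0.6,"ty":28,"tz":0,"rx":0,"ry":0,"rz":0,"fingers":205},{"tx":0,"ty":37,"tz":0,"rx":0,"ry":0,"rz":0,"fingers":205},{"tx":0.6,"ty":46,"tz":0,"rx":0,"ry":0,"rz":0,"fingers":205},{"tx":1.1,"ty":55,"tz":0,"rx":0,"ry":0,"rz":0,"fingers":205},{"tx":1.7,"ty":64,"tz":0,"rx":0,"ry":0,"rz":0,"fingers":205},{"tx":2.1,"ty":70,"tz":0,"rx":0,"ry":0,"rz":0,"fingers":205},{"tx":2.1,"ty":70,"tz":0,"rx":0,"ry":0,"rz":0,"fingers":205}]'
python3 - <<'E'
from h import *
from workcell import ctrl
w=ctrl.get_image("wrist");cv2.imwrite("pics/w9.png",w["pixels"]);pickle.dump(w,open("w9.pkl","wb"))
o=ctrl.get_obs();print(F(o["ee_pos"]),o["width"])
E
```

```text
t: 9.85
ee_pos: [519.6, 56.7, 13.6]
orientation: [-1.176, 1.26, -1.26]
ft_force: [0.5, -0.4, -0.1]
width: 17.2
[-17.8   2.7] 17.384360739123192
```

View pics/w9.png

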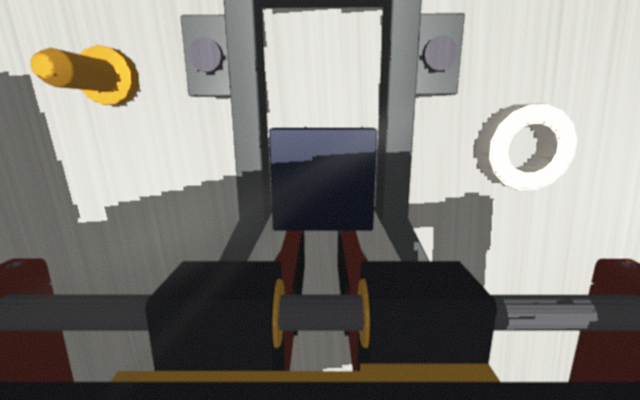

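A is in the chute, centred and square (270–376, rows 128–229), with force near zero. Now I retreat, lift and go behind B.

```bash
python3 -m creep '[{"tx":-2.5,"ty":-40,"tz":0,"rx":0,"ry":0,"rz":0,"fingers":205},{"tx":-2.5,"ty":-60,"tz":50,"rx":0,"ry":0,"rz":0,"fingers":205},{"tx":20,"ty":-110,"tz":66,"rx":0,"ry":0,"rz":0,"fingers":205},{"tx":45,"ty":-165,"tz":66,"rx":0,"ry":0,"rz":0,"fingers":205},{"tx":70,"ty":-215,"tz":66,"rx":0,"ry":0,"rz":0,"fingers":205},{"tx":95,"ty":-270,"tz":66,"rx":0,"ry":0,"rz":0,"fingers":205},{"tx":120,"ty":-325,"tz":66,"rx":0,"ry":0,"rz":0,"fingers":205},{"tx":120,"ty":-327,"tz":20,"rx":0,"ry":0,"rz":0,"fingers":205},{"tx":120,"ty":-327,"tz":0,"rx":0,"ry":0,"rz":0,"fingers":205},{"tx":120,"ty":-327,"tz":0,"rx":0,"ry":0,"rz":0,"fingers":205}]'
python3 - <<'E'
from h import *
from workcell import ctrl
w=ctrl.get_image("wrist");cv2.imwrite("pics/w10.png",w["pixels"]);pickle.dump(w,open("w10.pkl","wb"))
o=ctrl.get_obs();print(F(o["ee_pos"]),o["width"])
E
```

```text
t: 11.15
ee_pos: [637.7, -269.6, 11.6]
orientation: [-1.177, 1.264, -1.257]
ft_force: [-0.1, 0.2, -0.1]
width: 17.4
[-336.  -136.9] 17.214146958933302
```

View pics/w10.png

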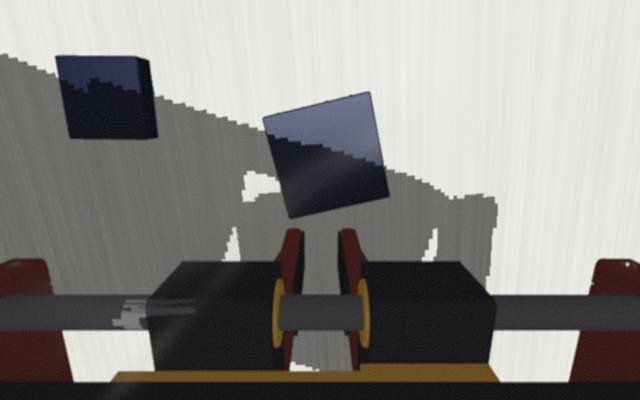

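B is squarely ahead of the fingers at (326,155), and the small shim at (105,97) is clear of the push lane. I'll push B ahead, past the small shim.

```bash
python3 -m creep '[{"tx":1,"ty":14,"tz":1,"rx":0,"ry":0,"rz":0,"fingers":205},{"tx":2,"ty":28,"tz":1,"rx":0,"ry":0,"rz":0,"fingers":205},{"tx":3,"ty":46,"tz":1,"rx":0,"ry":0,"rz":0,"fingers":205},{"tx":4,"ty":64,"tz":1,"rx":0,"ry":0,"rz":0,"fingers":205},{"tx":5,"ty":82,"tz":1,"rx":0,"ry":0,"rz":0,"fingers":205},{"tx":6.3,"ty":100,"tz":1,"rx":0,"ry":0,"rz":0,"fingers":205},{"tx":7.5,"ty":118,"tz":1,"rx":0,"ry":0,"rz":0,"fingers":205},{"tx":8.5,"ty":134,"tz":1,"rx":0,"ry":0,"rz":0,"fingers":205},{"tx":9.3,"ty":146,"tz":1,"rx":0,"ry":0,"rz":0,"fingers":205},{"tx":9.3,"ty":149,"tz":1,"rx":0,"ry":0,"rz":0,"fingers":205}]'
python3 - <<'E'
from h import *
from workcell import ctrl
w=ctrl.get_image("wrist");cv2.imwrite("pics/w11.png",w["pixels"]);pickle.dump(w,open("w11.pkl","wb"))
o=ctrl.get_obs();print(F(o["ee_pos"]),o["width"])
E
```

```text
t: 12.45
ee_pos: [648.8, -120.9, 14.5]
orientation: [-1.176, 1.26, -1.26]
ft_force: [0.0, -1.9, 0.8]
width: 17.3
[-186.8 -137.4] 17.143088165698348
```

View pics/w11.png

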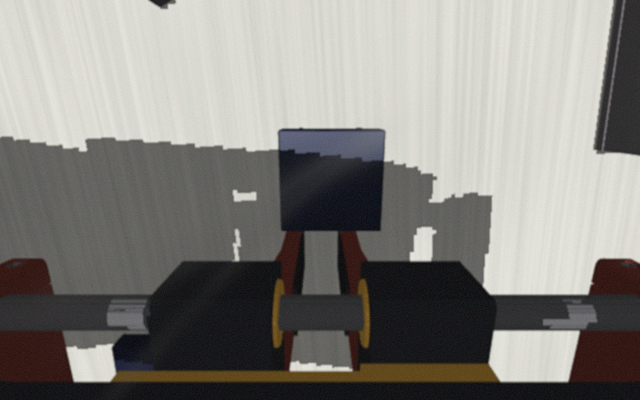

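```bash
python3 - <<'E'
from h import *
d=pickle.load(open("w11.pkl","rb"))
P=ray(d,[[279,129],[385,129],[381,230],[282,230]],12);print([F(p) for p in P],F(P.mean(0)))
print(ray(d,[[597,151]],0).round(),ray(d,[[610,0]],0).round())
t=pickle.load(open("top0.pkl","rb"));s=pickle.load(open("scene0.pkl","rb"))
for z in(0,30,60):print(z,ray(t,[[347,91]],z).round(),ray(s,[[324,330]],z).round(),ray(s,[[226,296]],z).round(),ray(t,[[266,91]],z).round())
print([F(p) for p in(Wd(-149,-189),)],Wd(-149,-189))
E
```

```text
[array([-125. , -119.3]), array([-125.4, -168. ]), array([-174.6, -168.1]), array([-174.3, -118.9])] [-149.8 -143.6]
[[792. -81.   0.]] [[788. -12.   0.]]
0 [[792. -81.   0.]] [[773. 133.   0.]] [[774. -83.   0.]] [[797. 142.   0.]]
30 [[779. -78.  30.]] [[792. 139.  30.]] [[793. -67.  30.]] [[783. 138.  30.]]
60 [[765. -75.  60.]] [[811. 145.  60.]] [[811. -51.  60.]] [[769. 134.  60.]]
[array([-149., -189.])] [702.6 -86.5]
```

B is at F(-150,-143.6) and square. The tray is ~25 mm high at x≥780, so it clears the gripper body. I'll push sideways in stages.

```bash
python3 -m creep '[{"tx":-0.6,"ty":-10,"tz":0,"rx":0,"ry":0,"rz":0,"fingers":255},{"tx":27,"ty":-12,"tz":0,"rx":0,"ry":0,"rz":0,"fingers":255},{"tx":53.3,"ty":-13.4,"tz":0,"rx":0,"ry":0,"rz":0,"fingers":255},{"tx":56.2,"ty":33.6,"tz":-0.5,"rx":0,"ry":0,"rz":0,"fingers":255},{"tx":56.2,"ty":33.6,"tz":-0.5,"rx":0,"ry":0,"rz":0,"fingers":255},{"tx":44.2,"ty":34.3,"tz":-0.5,"rx":0,"ry":0,"rz":0,"fingers":255},{"tx":31,"ty":35,"tz":-0.5,"rx":0,"ry":0,"rz":0,"fingers":255},{"tx":17.3,"ty":36,"tz":-0.5,"rx":0,"ry":0,"rz":0,"fingers":255},{"tx":2.3,"ty":36.9,"tz":-0.5,"rx":0,"ry":0,"rz":0,"fingers":255},{"tx":-12.7,"ty":37.8,"tz":-0.5,"rx":0,"ry":0,"rz":0,"fingers":255}]'
python3 - <<'E'
from h import *
from workcell import ctrl
w=ctrl.get_image("wrist");cv2.imwrite("pics/w12.png",w["pixels"]);pickle.dump(w,open("w12.pkl","wb"))
o=ctrl.get_obs();print(F(o["ee_pos"]),o["width"])
E
```

```text
t: 13.75
ee_pos: [635.0, -84.2, 14.3]
orientation: [-1.175, 1.261, -1.261]
ft_force: [1.4, -0.1, -0.3]
width: 0.3
[-150.7 -119. ] 0.5610349450424809
```

View pics/w12.png

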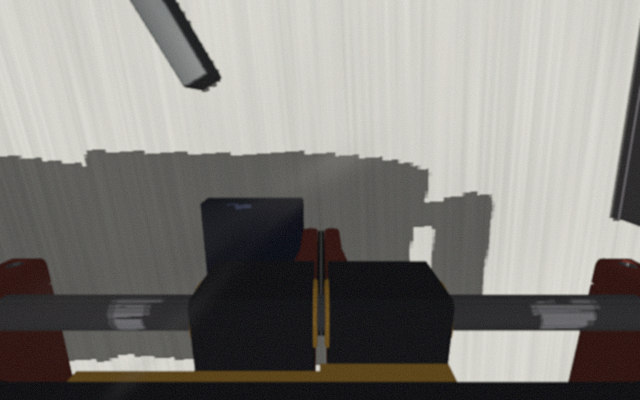

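B stays square beside the fingers (front edge 203–303, row 198). I'll carry on to the centreline.

```bash
python3 -m creep '[{"tx":-14,"ty":0.9,"tz":0,"rx":0,"ry":0,"rz":0,"fingers":255},{"tx":-29,"ty":1.8,"tz":0,"rx":0,"ry":0,"rz":0,"fingers":255},{"tx":-44,"ty":2.7,"tz":0,"rx":0,"ry":0,"rz":0,"fingers":255},{"tx":-59,"ty":3.7,"tz":0,"rx":0,"ry":0,"rz":0,"fingers":255},{"tx":-71,"ty":4.4,"tz":0,"rx":0,"ry":0,"rz":0,"fingers":255},{"tx":-80,"ty":5,"tz":0,"rx":0,"ry":0,"rz":0,"fingers":255},{"tx":-83,"ty":5.2,"tz":0,"rx":0,"ry":0,"rz":0,"fingers":255},{"tx":-83,"ty":5.2,"tz":0,"rx":0,"ry":0,"rz":0,"fingers":255}]'
python3 - <<'E'
from h import *
from workcell import ctrl
w=ctrl.get_image("wrist");cv2.imwrite("pics/w13.png",w["pixels"]);pickle.dump(w,open("w13.pkl","wb"))
o=ctrl.get_obs();print(F(o["ee_pos"]),o["width"])
E
```

```text
t: 14.8
ee_pos: [552.6, -78.8, 13.9]
orientation: [-1.176, 1.262, -1.26]
ft_force: [-0.4, -0.3, 0.5]
width: 0.4
[-150.6  -39.1] 0.42903439539168764
```

View pics/w13.png

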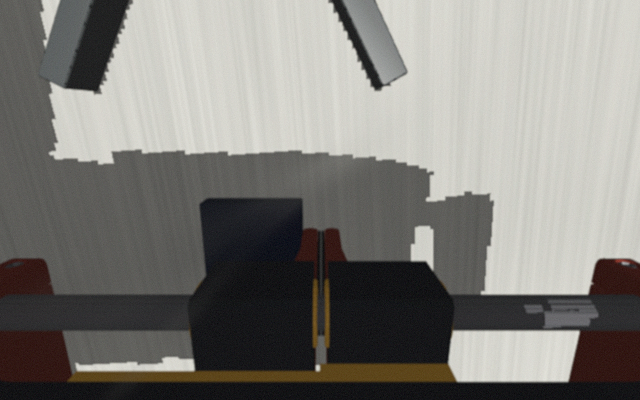

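```bash
python3 - <<'E'
from h import *
d=pickle.load(open("w13.pkl","rb"))
print([F(p) for p in ray(d,[[201,199],[303,199]],12)])
print("tips base",[F(p) for p in ray(d,[[100,92],[376,90]],0)],"outer top",[F(p) for p in ray(d,[[40,76],[407,71]],22)])
E
```

```text
[array([-121.9,   18.3]), array([-122.2,  -31. ])]
tips base [array([-71.5,  66.1]), array([-71.6, -66.4])] outer top [array([-66.3,  75.9]), array([-65.5, -75.5])]
```

B's centre is at fy≈−6.3, so I nudge it 6 mm more, then go round behind it.

```bash
python3 -m creep '[{"tx":-4,"ty":0.3,"tz":0,"rx":0,"ry":0,"rz":0,"fingers":255},{"tx":-6.2,"ty":0.4,"tz":0,"rx":0,"ry":0,"rz":0,"fingers":255},{"tx":-6.2,"ty":0.4,"tz":0,"rx":0,"ry":0,"rz":0,"fingers":255},{"tx":12,"ty":-0.8,"tz":0,"rx":0,"ry":0,"rz":0,"fingers":255},{"tx":9,"ty":-48.7,"tz":0,"rx":0,"ry":0,"rz":0,"fingers":255},{"tx":9,"ty":-48.7,"tz":0,"rx":0,"ry":0,"rz":0,"fingers":205},{"tx":-42.4,"ty":-45.4,"tz":0,"rx":0,"ry":0,"rz":0,"fingers":205},{"tx":-42.4,"ty":-45.4,"tz":0,"rx":0,"ry":0,"rz":0,"fingers":205}]'
python3 - <<'E'
from h import *
from workcell import ctrl
w=ctrl.get_image("wrist");cv2.imwrite("pics/w14.png",w["pixels"]);pickle.dump(w,open("w14.pkl","wb"))
o=ctrl.get_obs();print(F(o["ee_pos"]),o["width"])
E
```

```text
t: 15.85
ee_pos: [505.6, -122.9, 13.4]
orientation: [-1.179, 1.267, -1.257]
ft_force: [0.7, 0.7, -0.4]
width: 17.3
[-198.     2.2] 17.011321328276694
```

View pics/w14.png

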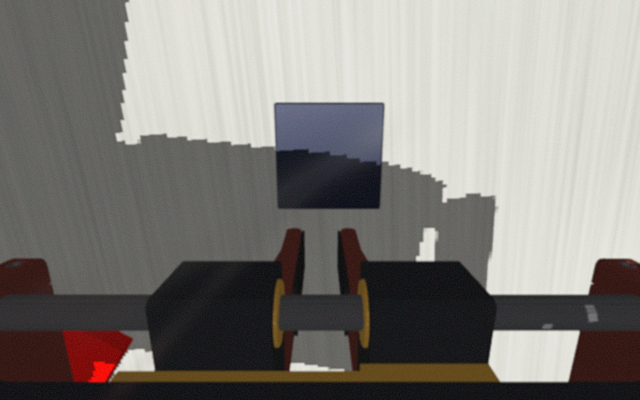

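```bash
python3 -m creep '[{"tx":1,"ty":14,"tz":0,"rx":0,"ry":0,"rz":0,"fingers":205},{"tx":1.6,"ty":28,"tz":0,"rx":0,"ry":0,"rz":0,"fingers":205},{"tx":2,"ty":42,"tz":0,"rx":0,"ry":0,"rz":0,"fingers":205},{"tx":2.4,"ty":56,"tz":0,"rx":0,"ry":0,"rz":0,"fingers":205},{"tx":2.7,"ty":70,"tz":0,"rx":0,"ry":0,"rz":0,"fingers":205},{"tx":3,"ty":84,"tz":0,"rx":0,"ry":0,"rz":0,"fingers":205},{"tx":3.3,"ty":97,"tz":0,"rx":0,"ry":0,"rz":0,"fingers":205},{"tx":3.6,"ty":106,"tz":0,"rx":0,"ry":0,"rz":0,"fingers":205},{"tx":3.6,"ty":110,"tz":0,"rx":0,"ry":0,"rz":0,"fingers":205},{"tx":3.6,"ty":110,"tz":0,"rx":0,"ry":0,"rz":0,"fingers":205}]'
python3 - <<'E'
from h import *
from workcell import ctrl
w=ctrl.get_image("wrist");cv2.imwrite("pics/w15.png",w["pixels"]);pickle.dump(w,open("w15.pkl","wb"))
o=ctrl.get_obs();print(F(o["ee_pos"]),o["width"])
cv2.imwrite("pics/c15.png",cv2.resize(w["pixels"][0:240,200:440],None,fx=2.5,fy=2.5,interpolation=cv2.INTER_CUBIC))
E
```

```text
t: 17.15
ee_pos: [514.2, -14.0, 14.1]
orientation: [-1.175, 1.261, -1.26]
ft_force: [-0.2, -0.0, 0.1]
width: 17.4
[-88.6   3.5] 17.441062883290165
```

View pics/c15.png

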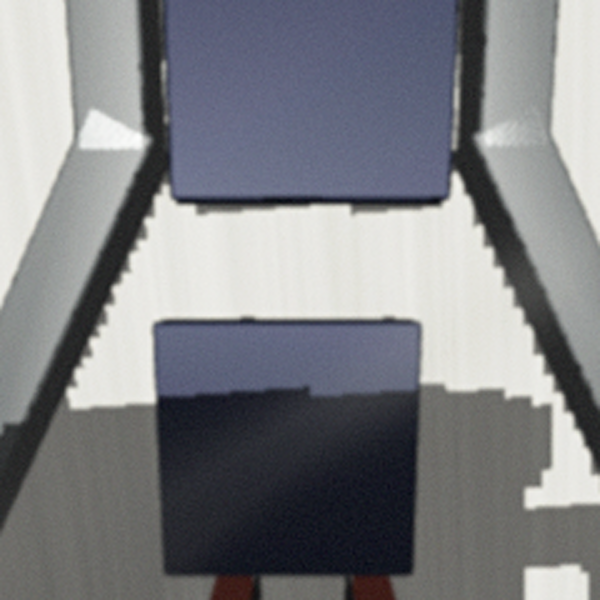

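B sits about 4.4 mm left of A's line. I'll steer +x over the next 18 mm and check again.

```bash
python3 -m creep '[{"tx":1.6,"ty":5,"tz":0,"rx":0,"ry":0,"rz":0,"fingers":205},{"tx":3.2,"ty":10,"tz":0,"rx":0,"ry":0,"rz":0,"fingers":205},{"tx":4.7,"ty":14,"tz":0,"rx":0,"ry":0,"rz":0,"fingers":205},{"tx":5.7,"ty":17,"tz":0,"rx":0,"ry":0,"rz":0,"fingers":205},{"tx":5.7,"ty":17,"tz":0,"rx":0,"ry":0,"rz":0,"fingers":205}]'
python3 - <<'E'
from h import *
from workcell import ctrl
w=ctrl.get_image("wrist");cv2.imwrite("pics/w16.png",w["pixels"]);pickle.dump(w,open("w16.pkl","wb"))
o=ctrl.get_obs();print(F(o["ee_pos"]),o["width"])
cv2.imwrite("pics/c16.png",cv2.resize(w["pixels"][0:240,200:440],None,fx=2.5,fy=2.5,interpolation=cv2.INTER_CUBIC))
E
```

```text
t: 17.82
ee_pos: [520.3, 3.1, 14.2]
orientation: [-1.175, 1.26, -1.26]
ft_force: [-0.3, 0.4, 0.8]
width: 17.4
[-71.1  -1.4] 16.934070626788227
```

View pics/c16.png

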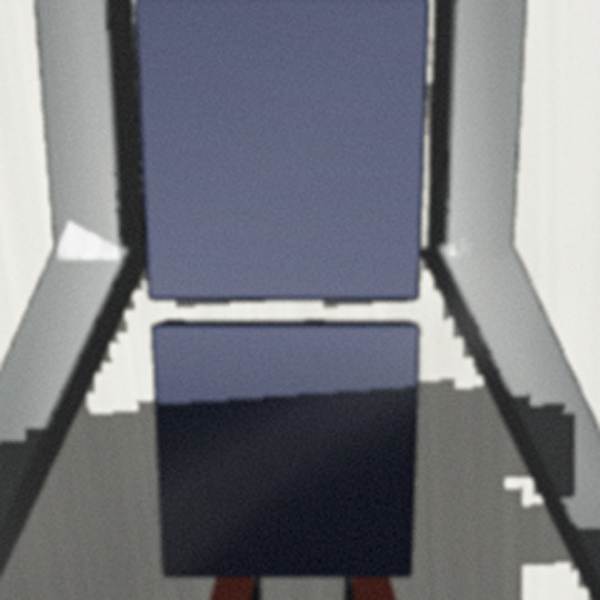

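A (149–419) and B (153–419) are now in line and centred in the chute. I'll push straight on, slowly.

```bash
python3 -m creep '[{"tx":0.3,"ty":6,"tz":0,"rx":0,"ry":0,"rz":0,"fingers":205},{"tx":0.7,"ty":12,"tz":0,"rx":0,"ry":0,"rz":0,"fingers":205},{"tx":1.1,"ty":18,"tz":0,"rx":0,"ry":0,"rz":0,"fingers":205},{"tx":1.5,"ty":24,"tz":0,"rx":0,"ry":0,"rz":0,"fingers":205},{"tx":1.9,"ty":30,"tz":0,"rx":0,"ry":0,"rz":0,"fingers":205},{"tx":2.3,"ty":36,"tz":0,"rx":0,"ry":0,"rz":0,"fingers":205},{"tx":2.7,"ty":42,"tz":0,"rx":0,"ry":0,"rz":0,"fingers":205},{"tx":2.9,"ty":46,"tz":0,"rx":0,"ry":0,"rz":0,"fingers":205},{"tx":2.9,"ty":46,"tz":0,"rx":0,"ry":0,"rz":0,"fingers":205}]'
python3 - <<'E'
from h import *
from workcell import ctrl
w=ctrl.get_image("wrist");cv2.imwrite("pics/w17.png",w["pixels"]);pickle.dump(w,open("w17.pkl","wb"))
o=ctrl.get_obs();print(F(o["ee_pos"]),o["width"])
E
```

```text
t: 19.0
ee_pos: [523.0, 49.2, 14.1]
orientation: [-1.175, 1.261, -1.26]
ft_force: [-0.1, 0.2, -0.7]
width: 17.3
[-24.9  -1.2] 17.0703134025168
```

View pics/w17.png

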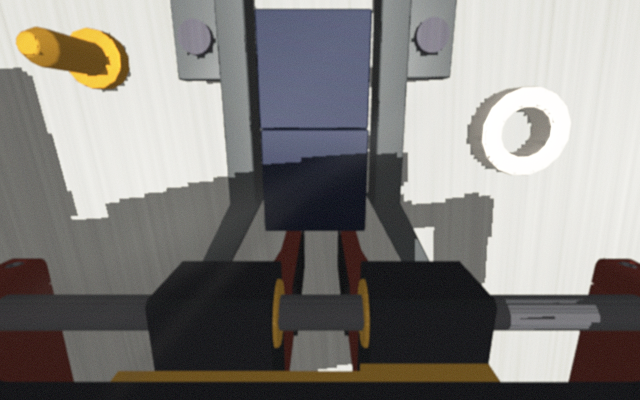

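Both shims are in the chute and touching at row 129. I'll finish in small steps and watch the force.

```bash
python3 -m creep '[{"tx":0.1,"ty":2,"tz":0,"rx":0,"ry":0,"rz":0,"fingers":205},{"tx":0.2,"ty":4,"tz":0,"rx":0,"ry":0,"rz":0,"fingers":205},{"tx":0.3,"ty":5,"tz":0,"rx":0,"ry":0,"rz":0,"fingers":205},{"tx":0.3,"ty":5,"tz":0,"rx":0,"ry":0,"rz":0,"fingers":205}]'
for i in 1; do python3 -m creep '[{"tx":0.1,"ty":1,"tz":0,"rx":0,"ry":0,"rz":0,"fingers":205},{"tx":0.1,"ty":1,"tz":0,"rx":0,"ry":0,"rz":0,"fingers":205}]'; done
python3 -m creep '[{"tx":0.1,"ty":1,"tz":0,"rx":0,"ry":0,"rz":0,"fingers":205},{"tx":0.1,"ty":1,"tz":0,"rx":0,"ry":0,"rz":0,"fingers":205}]'
python3 - <<'E'
from h import *
from workcell import ctrl
w=ctrl.get_image("wrist");cv2.imwrite("pics/w18.png",w["pixels"]);pickle.dump(w,open("w18.pkl","wb"))
cv2.imwrite("pics/c18.png",cv2.resize(w["pixels"][0:240,200:440],None,fx=2.5,fy=2.5,interpolation=cv2.INTER_CUBIC))
o=ctrl.get_obs();print(F(o["ee_pos"]),o["ft_force"])
E
```

```text
t: 19.55
ee_pos: [523.2, 53.8, 14.1]
orientation: [-1.175, 1.261, -1.26]
ft_force: [-0.5, 0.3, -0.4]
width: 17.2
t: 19.8
ee_pos: [523.3, 54.8, 14.1]
orientation: [-1.175, 1.261, -1.26]
ft_force: [-1.7, -1.6, -0.6]
width: 17.1
t: 20.05
ee_pos: [523.5, 55.8, 14.2]
orientation: [-1.175, 1.261, -1.26]
ft_force: [0.4, -0.4, -0.2]
width: 17.2
[-18.1  -1.3] [-0.13899634 -0.89900013 -1.11789839]
```

View pics/c18.png

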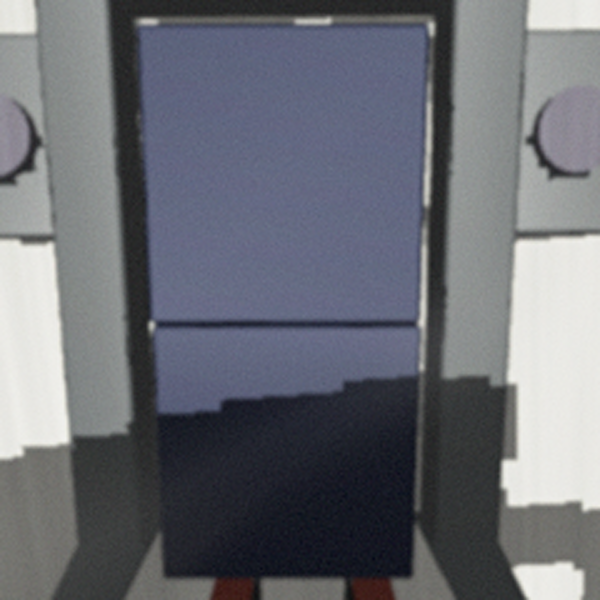

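A thin bright sliver at crop row 20 shows it is still 1–2 mm short of the stop. I'll keep going in 1 mm steps.

```bash
python3 -m creep '[{"tx":0.1,"ty":1,"tz":0,"rx":0,"ry":0,"rz":0,"fingers":205},{"tx":0.1,"ty":1,"tz":0,"rx":0,"ry":0,"rz":0,"fingers":205}]' | grep -E "ee|ft"
python3 -m creep '[{"tx":0.1,"ty":1,"tz":0,"rx":0,"ry":0,"rz":0,"fingers":205},{"tx":0.1,"ty":1,"tz":0,"rx":0,"ry":0,"rz":0,"fingers":205}]'| grep -E "ee|ft"
```

```text
ee_pos: [523.6, 56.8, 14.2]
ft_force: [0.9, -0.7, -1.1]
ee_pos: [523.7, 57.8, 14.2]
ft_force: [-1.3, -1.1, -1.3]
```

```bash
python3 -m creep '[{"tx":0.1,"ty":1,"tz":0,"rx":0,"ry":0,"rz":0,"fingers":205},{"tx":0.1,"ty":1,"tz":0,"rx":0,"ry":0,"rz":0,"fingers":205}]' | grep -E "ee|ft"
python3 - <<'E'
from h import *
from workcell import ctrl
w=ctrl.get_image("wrist");cv2.imwrite("pics/w19.png",w["pixels"]);pickle.dump(w,open("w19.pkl","wb"))
cv2.imwrite("pics/c19.png",cv2.resize(w["pixels"][0:240,200:440],None,fx=2.5,fy=2.5,interpolation=cv2.INTER_CUBIC))
o=ctrl.get_obs();print(F(o["ee_pos"]),o["ft_force"])
E
```

```text
ee_pos: [523.8, 58.8, 14.2]
ft_force: [0.9, -0.8, -0.0]
[-15.1  -1.5] [-0.42073667 -0.56729216 -1.95133104]
```

View pics/c19.png

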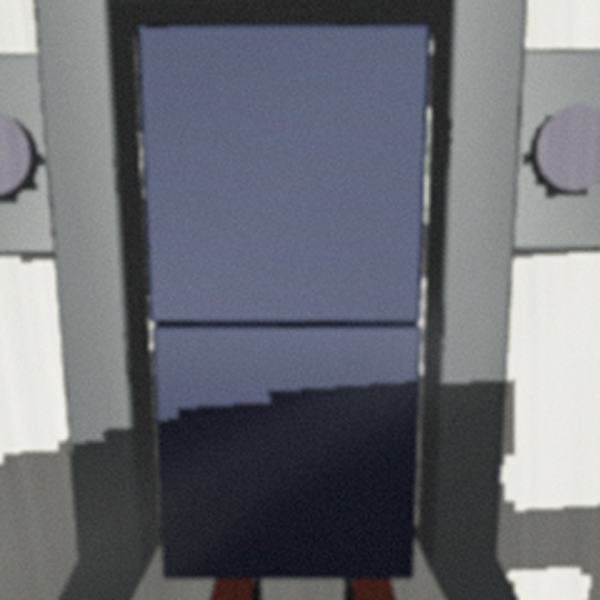

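The floor sliver is no longer visible, but the camera's angle could hide a small gap and there is no contact force yet. I'll continue.

```bash
python3 -m creep '[{"tx":0.1,"ty":1,"tz":0,"rx":0,"ry":0,"rz":0,"fingers":205},{"tx":0.1,"ty":1,"tz":0,"rx":0,"ry":0,"rz":0,"fingers":205}]' | grep -E "ee|ft"
python3 -m creep '[{"tx":0,"ty":0.7,"tz":0,"rx":0,"ry":0,"rz":0,"fingers":205},{"tx":0,"ty":0.7,"tz":0,"rx":0,"ry":0,"rz":0,"fingers":205}]' | grep -E "ee|ft"
```

```text
ee_pos: [523.9, 59.5, 14.2]
ft_force: [0.9, -4.3, -1.3]
ee_pos: [524.1, 59.7, 14.2]
ft_force: [0.3, -9.1, -1.7]
```

```bash
python3 -m creep '[{"tx":0.1,"ty":1,"tz":0,"rx":0,"ry":0,"rz":0,"fingers":205},{"tx":0.1,"ty":1,"tz":0,"rx":0,"ry":0,"rz":0,"fingers":205}]' | grep -E "ee|ft"
python3 - <<'E'
from h import *
from workcell import ctrl
w=ctrl.get_image("wrist");cv2.imwrite("pics/w20.png",w["pixels"]);pickle.dump(w,open("w20.pkl","wb"))
cv2.imwrite("pics/c20.png",cv2.resize(w["pixels"][0:240,200:440],None,fx=2.5,fy=2.5,interpolation=cv2.INTER_CUBIC))
o=ctrl.get_obs();print(F(o["ee_pos"]),o["ft_force"])
# rear edge of B and stop top edge
print("B rear",[F(p) for p in ray(w,[[265,230],[365,230]],12)],"A front",[F(p) for p in ray(w,[[255,11],[371,11]],12)],"A/B joint",[F(p) for p in ray(w,[[261,129],[367,129]],12)])
E
```

```text
ee_pos: [524.2, 59.8, 14.2]
ft_force: [0.6, -14.1, -0.1]
[-14.1  -1.7] [  1.54730263 -14.19033743  -0.0355286 ]
B rear [array([-1.6, 25.2]), array([ -1.9, -24.4])] A front [array([96.3, 24.6]), array([ 96. , -24.2])] A/B joint [array([47.6, 24.7]), array([ 47.3, -24. ])]
```

View pics/c20.png

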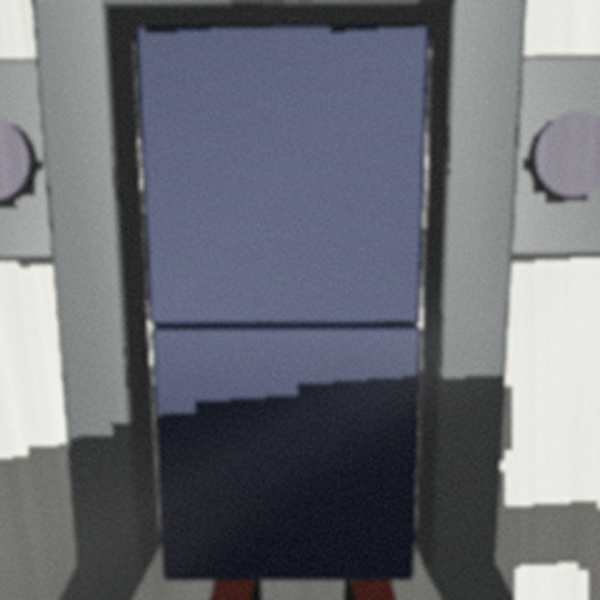

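The arm has stalled against the stop: 14 N at standstill, with A's front at fx≈96, which is the stop. Backing off, lifting and checking.

```bash
python3 -m creep '[{"tx":-0.3,"ty":-4,"tz":0,"rx":0,"ry":0,"rz":0,"fingers":205},{"tx":-2,"ty":-30,"tz":0,"rx":0,"ry":0,"rz":0,"fingers":205},{"tx":-2,"ty":-40,"tz":50,"rx":0,"ry":0,"rz":0,"fingers":205},{"tx":-2,"ty":-40,"tz":110,"rx":0,"ry":0,"rz":0,"fingers":205},{"tx":-2,"ty":-50,"tz":160,"rx":0,"ry":0,"rz":0,"fingers":205},{"tx":-2,"ty":-60,"tz":200,"rx":0,"ry":0,"rz":0,"fingers":205},{"tx":-2,"ty":-60,"tz":200,"rx":0,"ry":0,"rz":0,"fingers":205}]'
python3 - <<'E'
from h import *
from workcell import ctrl
w=ctrl.get_image("wrist");cv2.imwrite("pics/w21.png",w["pixels"])
t=ctrl.get_image("top");s=ctrl.get_image("scene");cv2.imwrite("pics/t21.png",t["pixels"])
cv2.imwrite("pics/c21.png",cv2.resize(w["pixels"][0:200,220:420],None,fx=3,fy=3,interpolation=cv2.INTER_CUBIC))
cv2.imwrite("pics/s21.png",cv2.resize(s["pixels"][150:320,180:500],None,fx=2.5,fy=2.5,interpolation=cv2.INTER_CUBIC))
E
```

```text
t: 22.58
ee_pos: [524.1, 1.4, 217.6]
orientation: [-1.169, 1.256, -1.264]
ft_force: [0.2, -0.7, -0.7]
width: 17.1
```

View pics/c21.png

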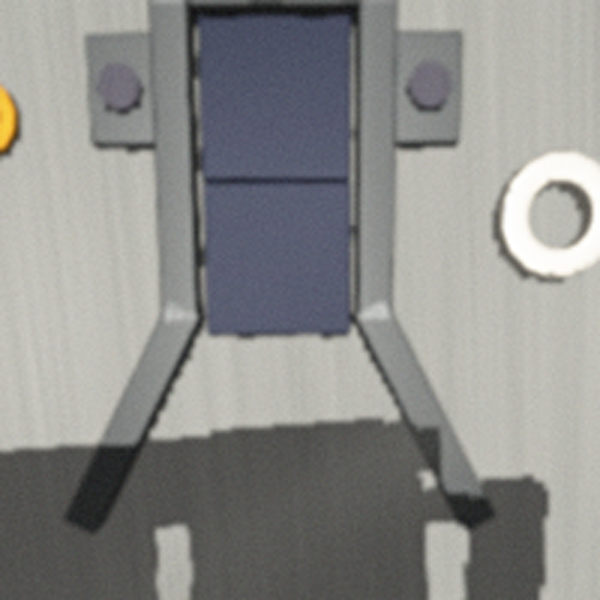

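View pics/s21.png

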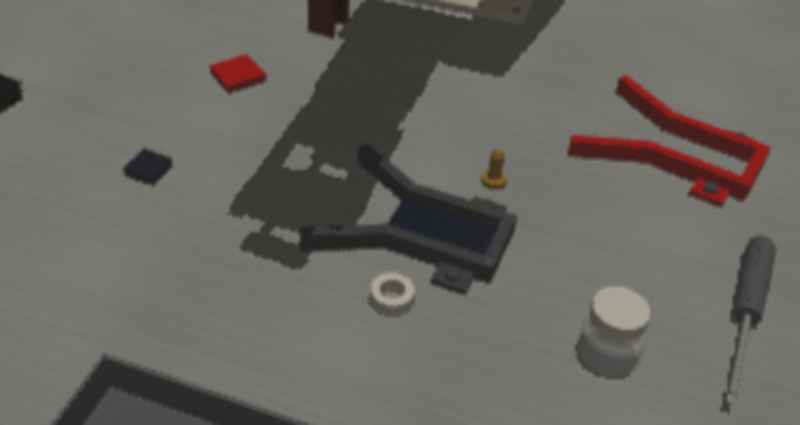

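View pics/t21.png

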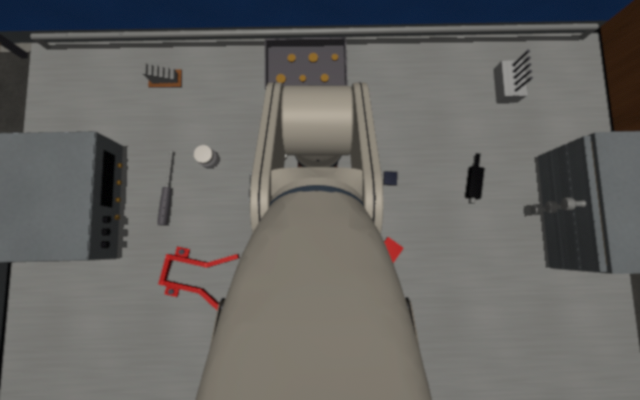

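The wrist and scene views show both shims in the chute, with only a thin bevel seam between them, the same as while pressed. The second stands slightly out of the throat. The small shim (390,178), probe, jar, driver, pin and collar are where they were, and the arm is clear above.

```bash
python3 -c "
from workcell import ctrl
print(ctrl.get_obs()['t']);print(ctrl.close_job())"
```

```text
22.725
the job is handed in; nothing more can be done
None
```

Both large shims are in the dark feeder's chute, one behind the other, and I handed the job in at 22.7 s. I only pushed them with the fingertips: each went past the small shim, across to the centreline, then through the funnel.

**Seating:** The arm stalled at 14 N when the first shim reached the stop. Its front edge measured 96 mm along the chute, which is where the stop is. I measured the second shim's rear edge 2 mm out of the throat rather than the 4 mm expected, which is within the camera's error.

**Contact between the shims:** After I backed off, a thin dark seam showed between them. It looked the same while they were pressed together, so I took it for bevelled edges, not a gap.

**Everything else:** The small shim, probe, pin, collar, jar, driver and the red look-alikes looked undisturbed in the last pictures. In the top view the arm hid the feeder and part of the area around it, so there I relied on the wrist and scene views. The arm finished about 200 mm above the cart top, touching nothing.

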